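# Switch a turntable drive to off and click its speed back two steps

## Robot

A 6-joint arm with a two-finger parallel gripper is mounted at the origin on a cart in front of the work surface, level with it; the furniture and walls round the work are solid. World frame = base frame: x ahead of the robot, y to its left, z up, the work surface at z = 0. Lengths are in m, angles in rad, forces in N, time in s.
With the tool pointing down it reaches from about 0.275 to 1 m from the base axis. Payload 8.4 kg.
Tool frame: the origin (TCP) lies at the very end of the fingers, on their centre line; the grasp point (between the pads) lies 19 mm behind it (bot.grip_depth is the distance from the TCP to the grasp point, in m); z points along the fingers, y is the direction in which the jaws open and shut (so a half turn about z gives the same grasp; the last joint's range is limited). The gripper opens to 85 mm and grips with 20 to 120 N. Pads are 22 mm wide; open, the fingers measure 114 mm over their backs; the gripper's body (76 mm by 85 mm) begins 54 mm behind the grasp point. The pads swing forward as they close: fully open they stand 13 mm farther back than shut.
Start: joints at [-1.267, 0.353, 1.633, -0, 1.155, -0.002], TCP at [0.188, -0.596, 0.231] pointing down, gripper open.
Joint ranges: [-2.63, 2.63], [-0.92, 2.1], [0.06, 2.66], [-1.3, 4.44], [0, 2.69], [-3.02, 3.02]. Speed limits (rad/s): [2.22, 2.22, 2.79, 3.14, 3.14, 3.14].

## Interface

Orientations are given as a unit quaternion [w, x, y, z].
In Python, from plant import bot gives the robot as it stands. The module is installed in compiled form; this text tells all that it offers.
- The arm moves only by the tool play_rows, never from a script. Its argument "steps" is a list of rows, each a list of 3 entries, a list of its own where there are three numbers: the shift along the world's x, y, z in units of 5 cm (1.0 is 5 cm), then the turn, a rotation vector about the world's x, y, z in units of 5 degrees (1.0 is 5 degrees), then the closure, from 0 (fully open) to 1 (shut). In form: [[[x, y, z], [ax, ay, az], gripper], ...]. A call has 1 to 5 rows; each row shifts and turns the commanded pose from where the row before left it; what a row does not reach is not made up. A row lasts 1/10 s, in which the tool goes at most 50 mm and 8.59 degrees, less where a joint would pass 70% of its speed; a pose out of reach is approached as far as the arm can. A call with a number of a shift or a turn outside -1 to 1 is refused whole. A call with a gripper value outside its range is refused whole. The fingers move at their own pace and stop on an object; "force" is the grip in N (left out, the last holds). Time passes only in rows, so rows that do not move let the fingers close. It gives the time, the measured TCP pose, the force and the opening at its end, in the units of the state.
- bot.get_obs(): the state, without advancing time (a new reading comes with each control period).
- bot.camera(name): name is "scene" or "top" or "wrist"; returns a dict with "color" (384x512x3 uint8, red, green, blue), "fov_y" (degrees; the focal length in pixels is half the picture's height over the tangent of half this angle, whatever the lens; pixels are square), "cx", "cy" (the principal point, pixels), "D" ([k1, k2, p1, p2, k3] as OpenCV has them; the pictures are not rectified), "origin" and "attitude" of the camera in the world. Camera axes: x right, y down, z forward; pixel columns grow to the right and rows downward; lengths in m; the calibration is good to about 2 mm. A picture is of the moment at which its call begins. There is no depth.
- bot.sign_off(): hands the job in, once; it reports no verdict.
The state is a dict: "time": time; "joint_positions": joint angles; "qd": joint speeds; "joint_efforts": joint torques, N m; "eef_pos": TCP position; "tcp_rot": TCP orientation; "force": force on the tool from outside, world axes, zero at the start; "ft_torque": the same for the moment, N m; "gripper_width": finger opening in m.
Only numpy, scipy, OpenCV 4.12 (cv2) and the standard library are available. Lean on these libraries where they do the work, as an engineer would, in place of code of your own. Each camera call takes 0.05 s, during which the arm holds its last target.

## Task

The turntable drive has been left on forward. First move the toggle lever on its controller back to the centre off position, without going through into reverse; then turn the speed selector anticlockwise (seen from above) by exactly two clicks from where it stands and let go. Leave the turntable with its satellite model and the other things on the bench alone.

Things in the scene. Friction and masses are not known exactly. Their poses are not given: they have to be found in the camera images.
- controller: drive controller, a grey sheet-metal case 130 (x) x 250 (y) x 78 mm high with a flat aluminium panel on top, heavy, fixed to the bench. Origin: centre of its underside. x points from its front (robot side) to its back, y to its left, z up. The toggle lever stands on the panel 75 mm to +y of its centre, the selector 75 mm to -y.
- toggle (a joint): steel bat-handle toggle, swings about the controller's y. 0 = upright = off; +0.42 rad = leaning to the controller's +x = forward (stop); -0.42 = leaning to -x = reverse (stop). Off is a narrow spring detent: let go within 0.08 rad of upright it snaps to 0; past 0.12 it falls out to about 0.2 on that side. Leaving forward takes about 3 to 7 N at the grip, most near 0.2 rad, then it snaps to the centre.
- toggle_pivot (a point): pivot of the toggle lever, at the panel's surface, 78 mm above the bench
- toggle_grip (a point): point on the toggle's centre line 53 mm from the pivot, in the middle of its 18 mm thick round end; the lever ends 12 mm beyond it. Its z axis points along the lever away from the pivot, its y axis is the swing axis.
- selector (a joint): speed selector, a knob with a bar grip on a vertical axis; eight click positions, every 0.5 rad from 0 to 3.5. The value grows clockwise seen from above: anticlockwise lowers it. It starts at rest at 1.5, 2.0 or 2.5. A spring detent draws it to the nearest position when let go; passing a click takes about 0.1 to 0.2 N m.
- selector_grip (a point): point on the selector's axis at the height to grip, 34 mm above the panel. The black bar grip is 62 mm long, 16 mm thick and reaches from the panel to 46 mm above it; below 10 mm it is a disc of 60 mm diameter. x points along the bar to its end with the white line, z up; grip across y.
- selector_pointer (a point): point near the white-lined end of the bar grip, 30 mm from the selector's axis, 34 mm above the panel
- turntable: motor turntable behind and to the left of the controller: grey square foot 130 mm wide, aluminium disc 152 mm in diameter, 43 mm high, fixed; a satellite model about 110 x 130 x 318 mm high stands fixed on it. Origin: centre of the underside. Not to be touched.
- screwdriver: screwdriver with a red handle, 164 mm long, lying loose to the right; origin at the centre of its underside
- pen: white and green flux pen, 122 mm long, lying loose behind the controller; origin at the centre of its underside
- tape_roll: roll of amber film tape, 66 x 82 x 19 mm, lying loose in front to the left; origin at the centre of its underside
- notebook: closed wire-bound notebook, 108 x 83 x 13 mm, lying loose at the right; origin at the centre of its underside

How it is judged:
On the way, in this order (a step that is already met when the one before it is completed fails the run):
1. the toggle lever stands in its centre off position (value of joint toggle between -0.06 and 0.06 rad), for 0.3 s.
2. after that, the speed selector has been turned two clicks anticlockwise (distance of selector_pointer from where it was at the start of the episode between 0.0256 and 0.0319 m and value of joint selector below 1.75 rad), for 0.2 s.
At the end, for the whole second after the job is handed in: The toggle is at rest within 0.06 rad of upright (off) and the selector is at rest two clicks (1.0 rad, within about 0.11 rad) anticlockwise of where it started (all of step 1 and all of step 2 and velocity of joint toggle between -0.1 and 0.1 rad/s and velocity of joint selector between -0.1 and 0.1 rad/s); the robot touches nothing.
It fails at once if the toggle goes over to the reverse side (more than 0.2 rad past upright) (value of joint toggle below -0.2 rad).
It fails at once if the turntable or the model on it is touched (over 1 N) (contact force between turntable and the fingers above 1 N or contact force between turntable and the arm above 1 N).
It fails at once if a screwdriver, pen, tape roll or notebook is shifted by more than 20 mm (distance of any of screwdriver, pen, tape_roll, notebook from where it was at the start of the episode above 0.02 m).
It also fails if it takes over 51 s, if anything falls off the work surface, if the arm or the gripper's body presses on something with over 40 N, if the wrist force passes 120 N, or if a joint passes its speed limit or range.

## Working session

There is one attempt and no reset: what is moved stays moved. The work goes in short steps, Python scripts to look and compute and a tool call to move; the robot and the scene stay as the last step left them, time stands still between calls to the robot, and variables do not carry over. Pictures are saved under pics/ and viewed, and the job is handed in when it is done.

Besides the shell and the picture viewer there is one more tool, called after ">>>" as name(argument=value, ...) on one line, values as JSON. play_rows: Moves the arm, as the interface text tells. Shifts and turns lie within -1 to 1; 1 stands for 5 cm of shift or 5 degrees of turn. Its arguments: {"type":"object","properties":{"steps":{"type":"array","items":{"type":"array"}},"force":{"type":"number"}},"required":["steps"]}

```bash
mkdir -p pics; python3 - <<'E'
from plant import bot
import cv2,numpy as np,pickle
o=bot.get_obs();print(o)
d={}
for n in("scene","top","wrist"):
    c=bot.camera(n);d[n]=c
    cv2.imwrite(f"pics/{n}0.png",c["color"][:,:,::-1]);print(n,{k:v for k,v in c.items() if k!="color"})
pickle.dump(d,open("c0.pkl","wb"))
E
```

```text
{'time': 0.0, 'joint_positions': array([-1.26740171e+00,  3.53659096e-01,  1.63415043e+00,  4.30642012e-06,
        1.15521425e+00, -2.42418979e-03]), 'qd': array([-1.10695632e-05,  1.35507201e-03, -1.14883586e-04,  1.03433155e-03,
        6.74434047e-05,  5.59133669e-04]), 'joint_efforts': array([-2.97271094e-03, -6.05253696e+01, -3.42071807e+01, -4.68848193e-04,
        9.21571744e-03, -1.88831154e-05]), 'eef_pos': array([ 0.18801134, -0.59553558,  0.23054788]), 'tcp_rot': array([-7.07767809e-04,  9.88331998e-01,  1.52313328e-01, -1.05328109e-04]), 'force': array([0.41174132, 0.3797997 , 0.09304691]), 'ft_torque': array([ 0.00469318,  0.05075656, -0.05286808]), 'gripper_width': 0.08530300262423351}
scene {'fov_y': 46.45532350766612, 'cx': 253.68410324309255, 'cy': 187.485973434687, 'D': array([-0.09346597,  0.        ,  0.        ,  0.        ,  0.        ]), 'origin': array([-0.08663979,  0.76860531,  0.89081594]), 'attitude': array([ 0.14860374, -0.30488816,  0.83802081, -0.42741228])}
top {'fov_y': 48.09680930926114, 'cx': 261.89450701437596, 'cy': 191.2842767788195, 'D': array([-0.07880011,  0.        ,  0.        ,  0.        ,  0.        ]), 'origin': array([ 0.48847917, -0.09362417,  1.27122072]), 'attitude': array([ 0.0229429 , -0.70114003,  0.71222632, -0.02469708])}
wrist {'fov_y': 63.459448516559995, 'cx': 257.95809107375453, 'cy': 188.95881789176275, 'D': array([-0.02361019,  0.        ,  0.        ,  0.        ,  0.        ]), 'origin': array([ 0.25660581, -0.57480825,  0.37289886]), 'attitude': array([ 0.11577097,  0.7979071 , -0.58529972, -0.08582294])}
```

View pics/scene0.png

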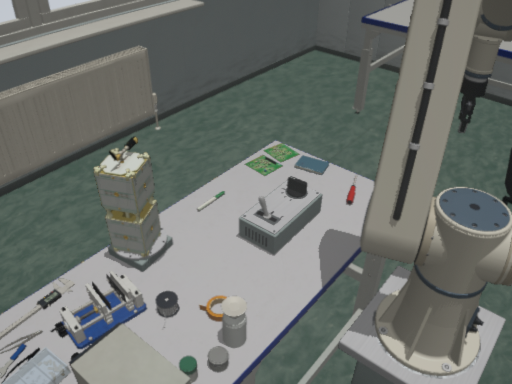

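View pics/top0.png

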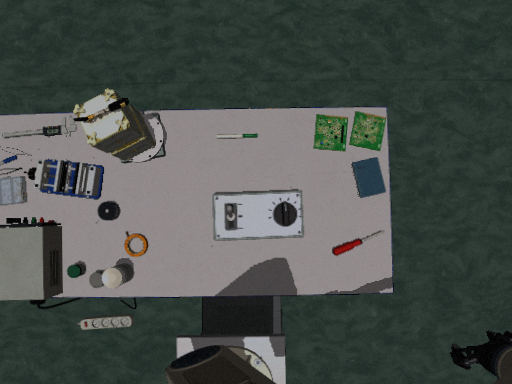

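View pics/wrist0.png

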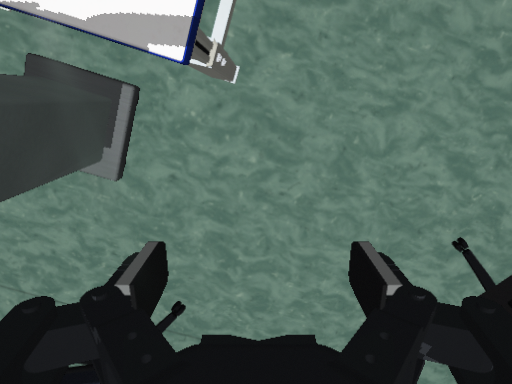

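The top view shows the controller at about x 213–303, y 190–240, with the toggle at (231,215) and the selector at (285,213). I'll zoom in on it.

```bash
cat > h.py <<'E'
import cv2,numpy as np,pickle
from scipy.spatial.transform import Rotation as R
def K(c):
    f=192/np.tan(np.radians(c["fov_y"])/2); return np.array([[f,0,c["cx"]],[0,f,c["cy"]],[0,0,1]])
def rot(c):
    q=c["attitude"]; return R.from_quat([q[1],q[2],q[3],q[0]]).as_matrix()
def toz(c,uv,z):
    p=cv2.undistortPoints(np.array([[uv]],float),K(c),c["D"])[0,0]
    d=rot(c)@np.array([p[0],p[1],1]); o=c["origin"]; return o+d*(z-o[2])/d[2]
def proj(c,P):
    Rm=rot(c); rv=cv2.Rodrigues(Rm.T)[0]
    return cv2.projectPoints(np.atleast_2d(np.array(P,float)),rv,-Rm.T@c["origin"],K(c),c["D"])[0][:,0]
def crop(c,x0,y0,w,h,s,fn,pts=None):
    im=cv2.resize(c["color"][y0:y0+h,x0:x0+w,::-1],None,fx=s,fy=s,interpolation=cv2.INTER_CUBIC)
    if pts is not None:
        for p in pts: cv2.circle(im,(int((p[0]-x0+.5)*s),int((p[1]-y0+.5)*s)),3,(0,0,255),1)
    cv2.imwrite(fn,im)
E
python3 - <<'E'
from h import *
d=pickle.load(open("c0.pkl","rb"))
crop(d["top"],205,182,106,66,7,"pics/t1.png")
crop(d["scene"],230,165,100,85,7,"pics/s1.png")
for uv in [(214,191),(301.5,190),(302.5,238),(215,240)]: print(toz(d["top"],uv,.078))
E
```

```text
[0.57185547 0.03598401 0.078     ]
[ 0.57084146 -0.20746608  0.078     ]
[ 0.43781229 -0.20741595  0.078     ]
[0.43610213 0.03447057 0.078     ]
```

View pics/t1.png

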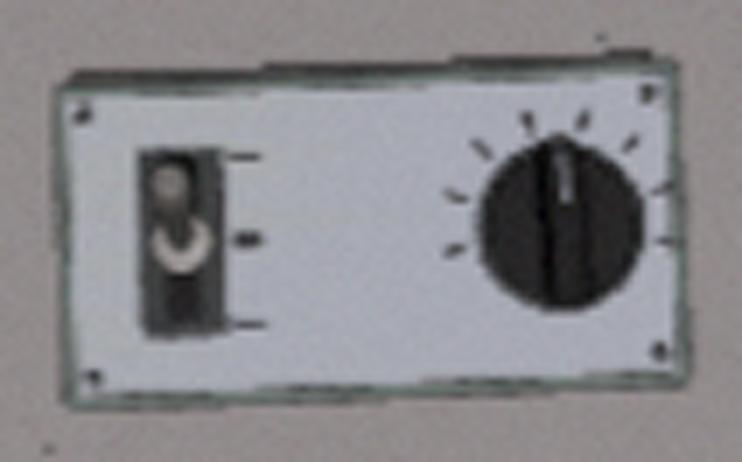

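View pics/s1.png

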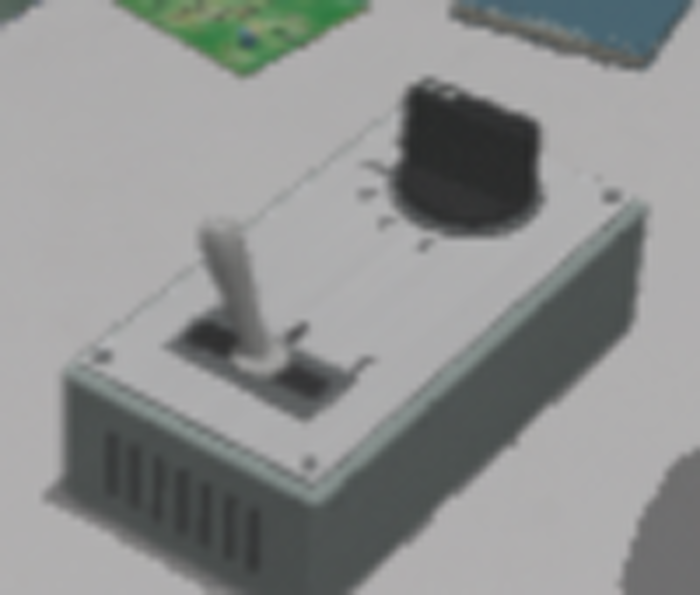

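```bash
python3 - <<'E'
from h import *
from scipy.optimize import least_squares
d=pickle.load(open("c0.pkl","rb"));t=d["top"];s=d["scene"]
f=lambda c,x0,y0:(x0+c[0]/7-.5,y0+c[1]/7-.5)
T=[f(p,205,182) for p in [(60,85),(675,60),(690,382),(68,405)]]
S=[f(p,230,165) for p in [(66,372),(645,205),(315,498)]]
L=np.array([[.065,.125],[.065,-.125],[-.065,-.125],[-.065,.125]])
def P(v,l):
    c,sn=np.cos(v[2]),np.sin(v[2]); l=np.array(l,float)
    return np.c_[l[:,0]*c-l[:,1]*sn+v[0],l[:,0]*sn+l[:,1]*c+v[1],l[:,2]]
L3=np.c_[L,[.078]*4]
r1=lambda v:(proj(t,P(v,L3))-T).ravel()
r2=lambda v:(proj(s,P(v,L3[[0,2,3]]))-np.array([S[0],S[1],S[2]])).ravel()
a=least_squares(r1,[.5,-.086,0]);print(a.x,a.fun.round(1))
b=least_squares(r2,a.x);print(b.x,b.fun.round(1))
v=least_squares(lambda v:np.r_[r1(v),r2(v)],a.x);print(v.x,v.fun.round(1));v=v.x
np.save("v.npy",v)
print("toggle",P(v,[[0,.075,.078],[.053*np.sin(.42),.075,.078+.053*np.cos(.42)],[0,.075,.131]]),"sel",P(v,[[0,-.075,.112]]))
pt=[]
for q in(0.25,-0.25):
    m=np.array([[0,-.075,0]]*4)+[[.031*np.cos(q)-k*.008*np.sin(q),.031*np.sin(q)+k*.008*np.cos(q),.124] for k in(-1,1)]+0 if 0 else np.array([[e*.031*np.cos(q)-k*.008*np.sin(q),-.075+e*.031*np.sin(q)+k*.008*np.cos(q),.124] for k in(-1,1) for e in(-1,1)])
    pt.append(m)
tg=[[0,.075,.078],[.053*np.sin(.42),.075,.078+.053*np.cos(.42)]]
for i,m in enumerate(pt):
    w=P(v,np.r_[m,tg,L3])
    crop(t,205,182,106,66,7,f"pics/t2{i}.png",proj(t,w)); crop(s,230,165,100,85,7,f"pics/s2{i}.png",proj(s,w))
im=np.vstack([np.hstack([cv2.resize(cv2.imread(f"pics/{c}2{i}.png"),(400,300)) for i in(0,1)]) for c in "ts"])
cv2.imwrite("pics/m2.png",im)
E
```

```text
[ 0.50407962 -0.08492922  0.02256524] [-1.  -0.6  0.9 -0.5  0.8  0.4 -0.7  0.6]
[ 0.4987118  -0.08095012  0.0369385 ] [-1.5 -0.4  0.9 -1.   0.6  0.9]
[ 0.50239272 -0.08432665  0.02911158] [-1.4  0.3  0.5 -0.1  0.8  0.7 -0.7  1.5 -1.8 -1.8  0.7 -1.8 -0.1 -0.4]
toggle [[ 0.50020966 -0.00935843  0.078     ]
 [ 0.5218118  -0.00872938  0.12639371]
 [ 0.50020966 -0.00935843  0.131     ]] sel [[ 0.50457578 -0.15929487  0.112     ]]
```

View pics/m2.png

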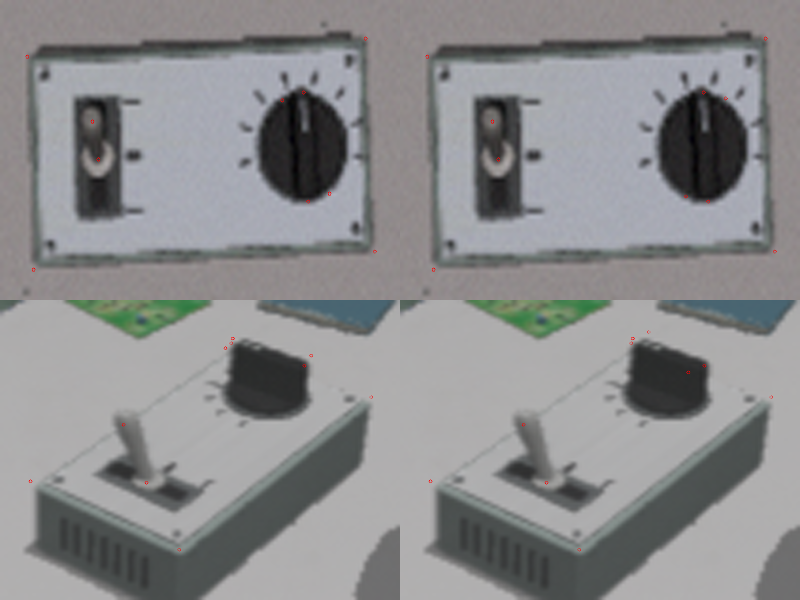

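>>> play_rows(steps=[[[0.5,0.8,0.2],[0,0,-0.32],0],[[0.5,0.8,0.2],[0,0,-0.32],0],[[0.5,0.8,0.2],[0,0,-0.32],0],[[0.5,0.8,0.2],[0,0,-0.32],0],[[0.5,0.8,0.2],[0,0,-0.32],0]])

```text
time: 0.65
eef_pos: [0.3137, -0.3943, 0.2815]
tcp_rot: [-0.0, 0.997, 0.082, -0.0]
force: [1.2, 0.3, 0.7]
gripper_width: 0.0855
```

>>> play_rows(steps=[[[0.5,0.8,0],[0,0,-0.32],0],[[0.5,0.8,0],[0,0,-0.32],0],[[0.5,0.8,0],[0,0,-0.32],0],[[0.5,0.8,0],[0,0,-0.32],0],[[0.5,0.8,0],[0,0,-0.32],0]])

```text
time: 1.15
eef_pos: [0.4387, -0.1942, 0.2814]
tcp_rot: [0.0, 1.0, 0.013, 0.0]
force: [0.9, -0.4, 0.3]
gripper_width: 0.085
```

```bash
python3 - <<'E'
from plant import bot
from h import *
c=bot.camera("wrist");pickle.dump(c,open("w1.pkl","wb"))
v=np.load("v.npy");print(c["origin"],c["attitude"])
cv2.imwrite("pics/w1.png",c["color"][:,:,::-1])
E
```

```text
[ 0.5105604  -0.19320122  0.4236354 ] [ 0.10309227  0.70818648 -0.69118094 -0.10056243]
```

View pics/w1.png

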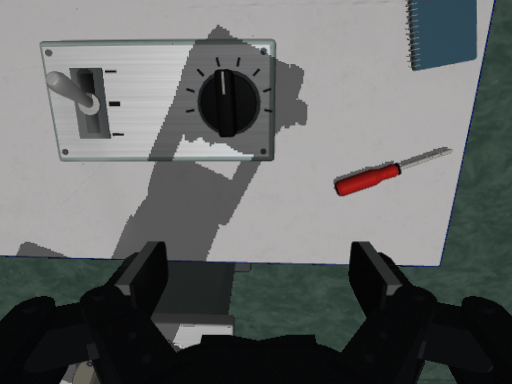

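The wrist view shows the whole panel, at x 40–275 and y 40–160, with the selector at about (229,102). I'll zoom in and fit the pose.

```bash
python3 - <<'E'
from h import *
c=pickle.load(open("w1.pkl","rb"))
crop(c,30,30,130,140,4,"pics/a.png");crop(c,160,30,130,140,4,"pics/b.png")
cv2.imwrite("pics/ab.png",cv2.resize(np.hstack([cv2.imread("pics/a.png"),cv2.imread("pics/b.png")]),(800,431)))
crop(c,180,50,100,100,6,"pics/b.png")
E
```

```text
(no output)
```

View pics/ab.png

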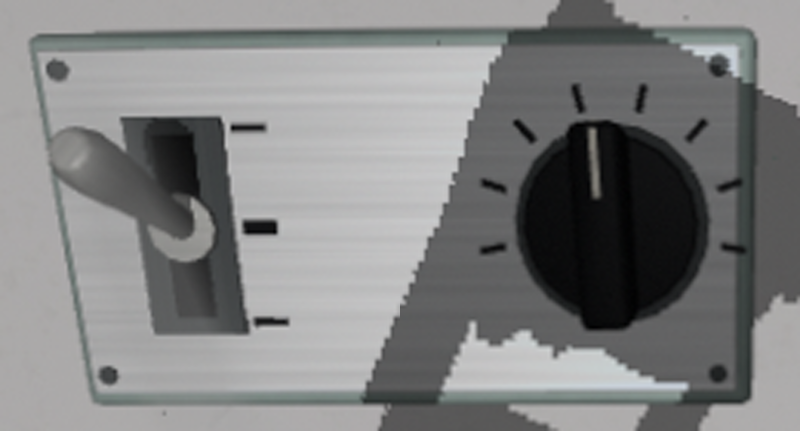

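View pics/b.png

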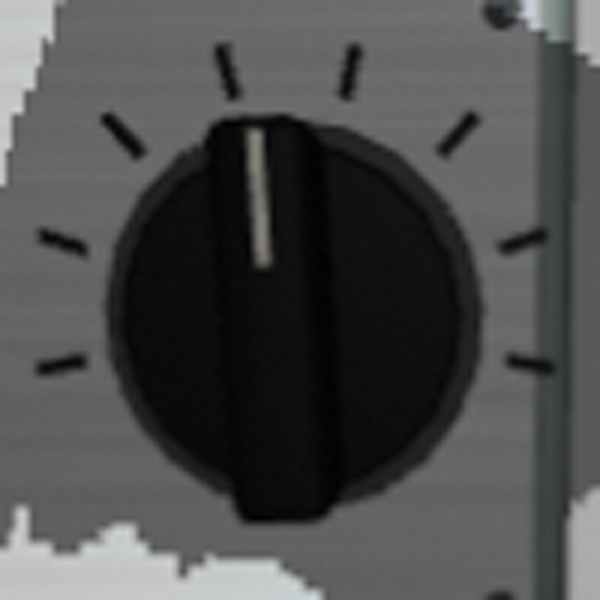

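```bash
python3 - <<'E'
from h import *
from scipy.optimize import least_squares
c=pickle.load(open("w1.pkl","rb"))
B=lambda p:(180+p[0]/6-.5,50+p[1]/6-.5)
A=lambda p:(30+p[0]/3.077-.5,30+p[1]/3.077-.5)
tk=np.array([toz(c,B(p),.078)[:2] for p in [(88,362),(88,249),(142,156),(235,98),(346,98),(440,155),(501,248),(508,361)]])
r=least_squares(lambda v:np.hypot(*(tk-v[:2]).T)-v[2],[.5,-.16,.036]);print("sel axis",r.x,(r.fun*1e3).round(1))
a=np.degrees(np.arctan2(*(tk-r.x[:2]).T[::-1]));print("ticks az",a.round(1),np.diff(a).round(1), "mean",a.mean())
bar=[toz(c,B(p),.124)[:2] for p in[(254,130),(264,266)]];w=bar[0]-bar[1];print("line az",np.degrees(np.arctan2(w[1],w[0])),bar)
e=np.array([toz(c,B(p),.124)[:2] for p in[(208,130),(235,515),(322,130),(342,515)]]);print(e)
for i in(0,2):
    w=e[i]-e[i+1];print(np.degrees(np.arctan2(w[1],w[0])))
print("bar ctr",e.mean(0))
sl=[toz(c,A(p),.078)[:2] for p in[(121,118),(221,117),(249,333),(154,334)]];print("slot",sl,np.mean(sl,0))
co=[toz(c,A(p),.078)[:2] for p in[(30,38),(755,30),(750,402),(97,403)]];print("corners",co,np.mean(co,0))
sc=[toz(c,A(p),.078)[:2] for p in[(58,70),(718,66),(717,373),(108,375)]];print("screws",sc,np.mean(sc,0))
print("tip", toz(c,A((75,155)),.1264))
E
```

```text
sel axis [ 0.50346812 -0.1621256   0.03855291] [-0.1  0.2 -0.1  0.2  0.1 -0.4  0.1  0.1]
ticks az [102.1  72.7  44.7  15.9 -13.  -41.3 -69.8 -99.1] [-29.4 -28.1 -28.7 -28.9 -28.3 -28.5 -29.3] mean 1.5215930691030124
line az 4.070053585510014 [array([ 0.53220628, -0.15989692]), array([ 0.51246403, -0.16130169])]
[[ 0.53205224 -0.15293401]
 [ 0.47418146 -0.15643581]
 [ 0.53243929 -0.17018523]
 [ 0.47458343 -0.17353001]]
3.4627794036934585
3.308715638227609
bar ctr [ 0.50331411 -0.16327127]
slot [array([0.53592034, 0.00651003]), array([ 0.53673836, -0.02815669]), array([ 0.46331622, -0.03007159]), array([0.46225179, 0.00482727])] [ 0.49955668 -0.01172274]
corners [array([0.56093584, 0.03416534]), array([ 0.56760212, -0.20910627]), array([ 0.44219917, -0.21217433]), array([0.43626302, 0.0298065 ])] [ 0.50175004 -0.08932719]
screws [array([0.55099195, 0.02610062]), array([ 0.55619168, -0.19715225]), array([ 0.45262675, -0.19974962]), array([0.44685251, 0.02406481])] [ 0.50166572 -0.08668411]
tip [ 0.52180083 -0.0060923   0.1264    ]
```

>>> play_rows(steps=[[[0.1,0.9,-0.2],[0,0,0],0],[[0.1,0.9,-0.2],[0,0,0],0],[[0.1,0.9,-0.2],[0,0,0],0],[[0.1,0.9,-0.2],[0,0,0],0],[[0,0,0],[0,0,0],0]])

```text
time: 1.7
eef_pos: [0.4575, -0.0117, 0.24]
tcp_rot: [-0.001, 1.0, 0.016, -0.001]
force: [-0.6, 0.1, 0.5]
gripper_width: 0.0856
```

```bash
python3 - <<'E'
from plant import bot
from h import *
c=bot.camera("wrist");pickle.dump(c,open("w2.pkl","wb"))
print(c["origin"],bot.get_obs()["eef_pos"])
cv2.imwrite("pics/w2.png",c["color"][:,:,::-1])
E
```

```text
[ 0.52961261 -0.01049411  0.38213657] [ 0.45769651 -0.01374667  0.24058643]
```

View pics/w2.png

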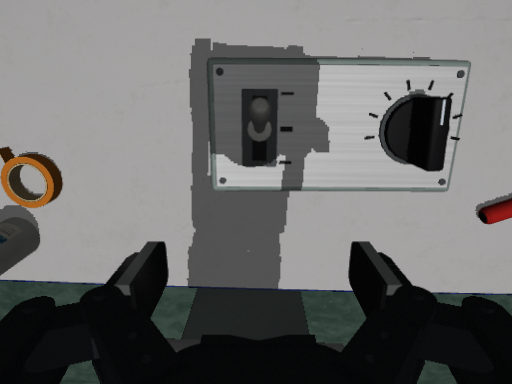

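The lever is seen from directly above, with its end at about (260,106), its base at (259,130) and the slot at x 242–277, y 90–166.

```bash
python3 - <<'E'
from h import *
c=pickle.load(open("w2.pkl","rb"));w1=pickle.load(open("w1.pkl","rb"))
print("slot",np.mean([toz(c,p,.078) for p in[(242,90),(277,90),(276,166),(243,166)]],0))
print("tip",toz(c,(260,106),.1264),toz(c,(260,106),.135))
o=bot=None
for q in(.35,.42):
  for y in(-.012,-.009):
    P=[[.4995+.053*np.sin(q),y,.078+.053*np.cos(q)],[.4995+.065*np.sin(q),y,.078+.065*np.cos(q)]]
    print(q,y,proj(c,P).round(1).tolist(),proj(w1,P).round(1).tolist())
crop(c,230,75,60,100,6,"pics/e.png");crop(w1,35,60,80,60,8,"pics/f.png")
E
```

```text
slot [ 0.49879563 -0.01239423  0.078     ]
tip [ 0.52203884 -0.01191482  0.1264    ] [ 0.52229354 -0.01186704  0.135     ]
0.35 -0.012 [[259.9, 111.7], [260.2, 106.9]] [[60.0, 84.6], [51.5, 79.3]]
0.35 -0.009 [[256.2, 111.6], [256.2, 106.7]] [[56.7, 84.6], [48.1, 79.2]]
0.42 -0.012 [[260.1, 107.2], [260.3, 101.1]] [[60.3, 80.8], [52.0, 74.3]]
0.42 -0.009 [[256.3, 107.1], [256.4, 100.9]] [[57.1, 80.7], [48.6, 74.3]]
```

View pics/e.png

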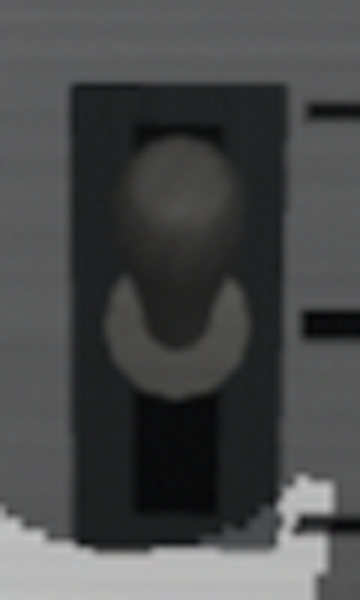

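>>> play_rows(steps=[[[0.42,0.02,-0.5],[0,0,0],0],[[0.42,0.02,-0.5],[0,0,0],0],[[0.42,0,-0.5],[0,0,0],0],[[0,0,-0.5],[0,0,0],0],[[0,0,-0.5],[0,0,0],0]])

```text
time: 2.25
eef_pos: [0.5218, -0.0154, 0.1154]
tcp_rot: [0.0, 1.0, 0.013, 0.0]
force: [0.4, -0.1, -0.5]
gripper_width: 0.085
```

>>> play_rows(steps=[[[0,0,-0.15],[0,0,0],0.3],[[0,0,0],[0,0,0],0.3]])

```text
time: 2.45
eef_pos: [0.5205, -0.0149, 0.1081]
tcp_rot: [0.0, 1.0, 0.013, -0.001]
force: [0.8, -0.8, 1.2]
gripper_width: 0.0605
```

```bash
python3 - <<'E'
from plant import bot
from h import *
print(bot.get_obs())
a=bot.camera("scene");c=bot.camera("wrist")
crop(a,200,130,130,130,4,"pics/a3.png");cv2.imwrite("pics/w3.png",c["color"][:,:,::-1])
E
```

```text
{'time': 2.45, 'joint_positions': array([-3.13759095e-02,  3.51886858e-01,  1.95885855e+00, -1.90651022e-04,
        8.32947992e-01,  1.51394868e+00]), 'qd': array([ 0.00652271, -0.03334046, -0.02383284,  0.00065234,  0.01792772,
        0.00444474]), 'joint_efforts': array([-3.37088993e-02, -5.05263162e+01, -2.53902590e+01, -4.93598229e-03,
       -2.93702474e-01, -1.15098068e-02]), 'eef_pos': array([ 0.52047451, -0.01488335,  0.10810554]), 'tcp_rot': array([ 2.40782387e-05,  9.99917526e-01,  1.27997095e-02, -1.05245991e-03]), 'force': array([ 0.80531458, -0.76988573,  1.23655505]), 'ft_torque': array([ 0.03071151, -0.00595759, -0.01099333]), 'gripper_width': 0.060501164436441525}
```

View pics/a3.png

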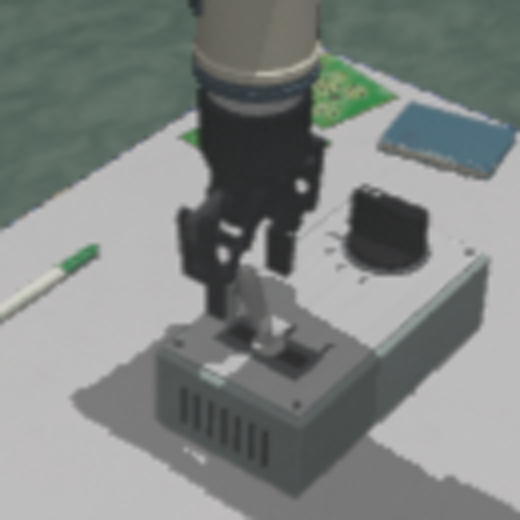

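View pics/w3.png

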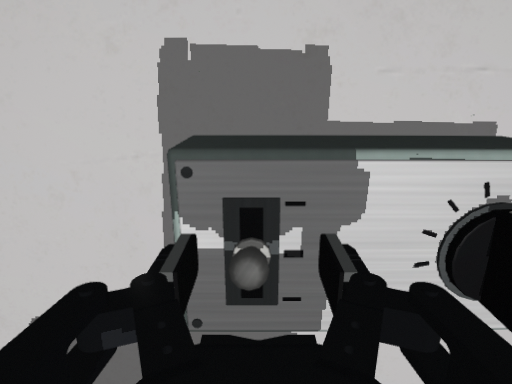

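The lever, at (250,264), sits between the fingers about 3 mm left of the middle. I'll centre on it and close.

>>> play_rows(steps=[[[0,0.06,0],[0,0,0],0.5],[[0,0,0],[0,0,0],1],[[0,0,0],[0,0,0],1],[[0,0,0],[0,0,0],1],[[0,0,0],[0,0,0],1]], force=40)

```text
time: 3.05
eef_pos: [0.5221, -0.0107, 0.1095]
tcp_rot: [-0.0, 1.0, 0.013, 0.001]
force: [0.6, 3.4, 4.9]
gripper_width: 0.0164
```

>>> play_rows(steps=[[[-0.1,0,0.04],[0,0,0],1],[[-0.1,0,0.03],[0,0,0],1],[[-0.1,0,0.02],[0,0,0],1],[[-0.1,0,0.01],[0,0,0],1],[[0,0,0],[0,0,0],1]])

```text
time: 3.55
eef_pos: [0.5012, -0.0111, 0.1139]
tcp_rot: [0.0, 1.0, 0.013, 0.001]
force: [4.1, 1.7, -3.3]
gripper_width: 0.0163
```

```bash
python3 - <<'E'
from plant import bot
from h import *
o=bot.get_obs();print(o["eef_pos"],o["force"],o["gripper_width"])
a=bot.camera("scene");c=bot.camera("wrist")
crop(a,200,130,130,130,4,"pics/a4.png");cv2.imwrite("pics/w4.png",c["color"][:,:,::-1])
E
```

```text
[ 0.50123589 -0.01110997  0.11390863] [ 4.0753151   1.71819023 -3.29025472] 0.016319371438744026
```

View pics/a4.png

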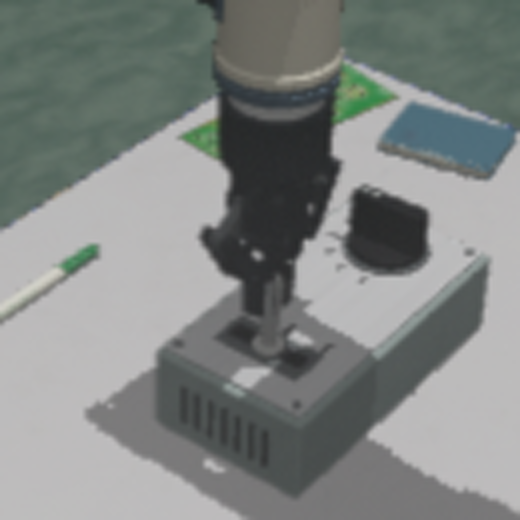

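View pics/w4.png

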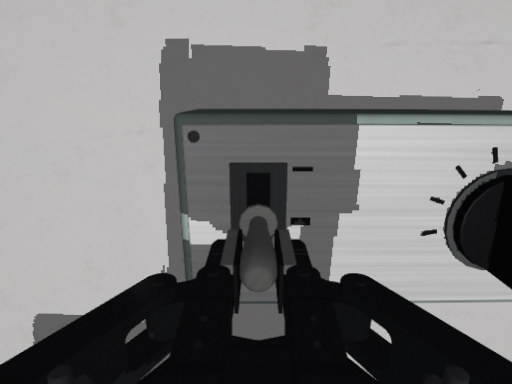

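```bash
python3 - <<'E'
from h import *
d=pickle.load(open("c0.pkl","rb"))["scene"]
for q in(.42,.2,.1,0,-.1):
    P=[[.4995,-.012,.078]]+[[.4995+l*np.sin(q),-.012,.078+l*np.cos(q)] for l in(.03,.053,.065)]
    print(q,((proj(d,P)-[200,130]+.5)*4).round(0).tolist())
E
```

```text
0.42 [[269.0, 346.0], [257.0, 308.0], [247.0, 280.0], [242.0, 264.0]]
0.2 [[269.0, 346.0], [264.0, 310.0], [260.0, 282.0], [258.0, 267.0]]
0.1 [[269.0, 346.0], [267.0, 311.0], [266.0, 284.0], [265.0, 270.0]]
0 [[269.0, 346.0], [271.0, 313.0], [272.0, 287.0], [272.0, 273.0]]
-0.1 [[269.0, 346.0], [274.0, 315.0], [278.0, 290.0], [280.0, 277.0]]
```

>>> play_rows(steps=[[[0,0,0],[0,0,0],1],[[0,0,0],[0,0,0],1],[[0,0,0],[0,0,0],1]])

```text
time: 3.95
eef_pos: [0.5013, -0.0111, 0.1139]
tcp_rot: [0.0, 1.0, 0.013, 0.0]
force: [4.3, 0.8, 0.0]
gripper_width: 0.0162
```

>>> play_rows(steps=[[[0.03,0,0],[0,0,0],1],[[0,0,0],[0,0,0],1],[[0,0,0],[0,0,0],1]])

```text
time: 4.25
eef_pos: [0.5022, -0.011, 0.1138]
tcp_rot: [0.0, 1.0, 0.013, -0.001]
force: [-1.0, 0.3, 4.9]
gripper_width: 0.016
```

The force changes sign around this point, so this is the detent's stable centre. I'll release and back up.

>>> play_rows(steps=[[[0,0,0],[0,0,0],0.5],[[0,0,0],[0,0,0],0.3],[[0,0,0],[0,0,0],0.2],[[0,0,0.6],[0,0,0],0.2],[[0,0,0.8],[0,0,0],0.1]])

```text
time: 4.75
eef_pos: [0.5009, -0.011, 0.1827]
tcp_rot: [-0.0, 1.0, 0.013, -0.002]
force: [0.9, 0.5, 0.8]
gripper_width: 0.0769
```

>>> play_rows(steps=[[[-0.2,-0.5,0.6],[0,0,0],0],[[-0.2,-0.9,0.2],[0,0,0],0],[[-0.2,-0.9,0],[0,0,0],0],[[0,0,0],[0,0,0],0]])

```text
time: 5.15
eef_pos: [0.4716, -0.1301, 0.2243]
tcp_rot: [0.001, 1.0, 0.011, 0.0]
force: [-0.6, 0.4, -0.5]
gripper_width: 0.0853
```

```bash
python3 - <<'E'
from plant import bot
from h import *
o=bot.get_obs();print(o["eef_pos"],o["force"],o["gripper_width"])
a=bot.camera("scene");c=bot.camera("wrist");pickle.dump(c,open("w5.pkl","wb"))
crop(a,200,130,130,130,4,"pics/a5.png");cv2.imwrite("pics/w5.png",c["color"][:,:,::-1])
E
```

```text
[ 0.47164981 -0.13005769  0.224329  ] [-0.60171966  0.41821246 -0.48020554] 0.08530605610482966
```

View pics/a5.png

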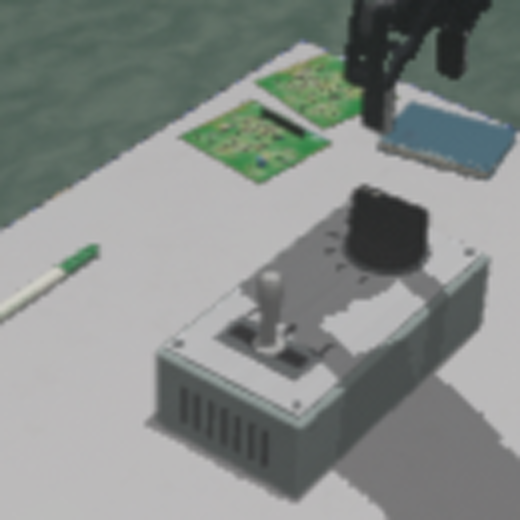

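View pics/w5.png

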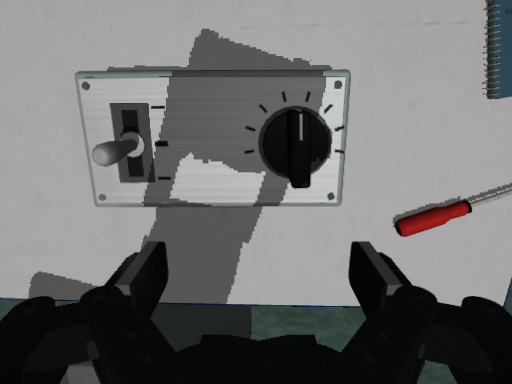

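The toggle stands upright, with its top at (270,278) in the scene crop against a predicted (272,273). Now I'll measure the bar angle again.

```bash
python3 - <<'E'
from h import *
c=pickle.load(open("w5.pkl","rb"))
crop(c,240,85,110,110,6,"pics/b5.png")
for q in np.radians([2,16]):
    ax=np.array([.5035,-.1625])
    P=[[*(ax+np.array([[np.cos(q),-np.sin(q)],[np.sin(q),np.cos(q)]])@[e*.031,k*.008]),.124] for e,k in((1,1),(1,-1),(-1,-1),(-1,1))]
    print(((proj(c,P)-[240,85]+.5)*6).round())
E
```

```text
[[316. 158.]
 [442. 156.]
 [425. 626.]
 [308. 628.]]
[[258. 181.]
 [381. 149.]
 [480. 605.]
 [364. 634.]]
```

View pics/b5.png

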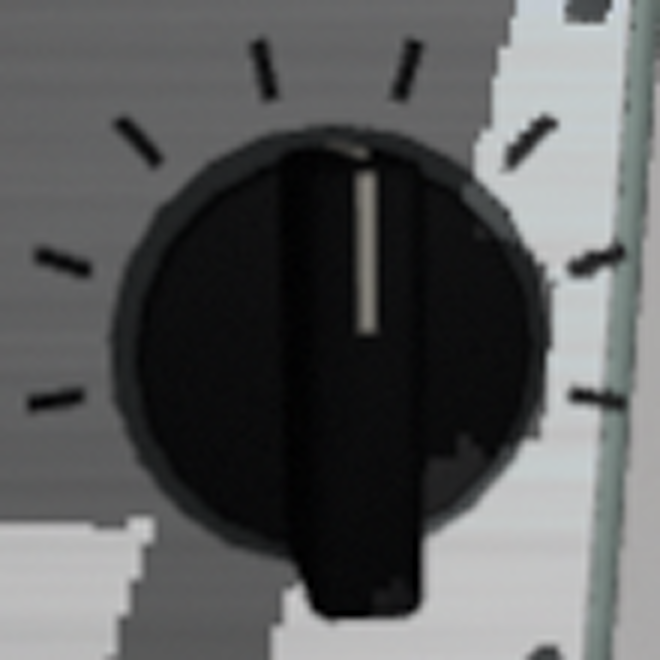

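>>> play_rows(steps=[[[0.2,-0.2,-0.5],[0,0,0.16],0],[[0.22,-0.22,-0.5],[0,0,0.15],0],[[0.22,-0.22,-0.5],[0,0,0.15],0],[[0,0,-0.5],[0,0,0],0],[[0,0,-0.4],[0,0,0],0.2]])

```text
time: 5.75
eef_pos: [0.5046, -0.1566, 0.1019]
tcp_rot: [-0.0, 0.999, 0.034, -0.001]
force: [-0.1, 0.1, 0.3]
gripper_width: 0.0733
```

>>> play_rows(steps=[[[0,0,-0.2],[0,0,0],0.4],[[0,0,0],[0,0,0],0.4]])

```text
time: 5.95
eef_pos: [0.5039, -0.1567, 0.0924]
tcp_rot: [-0.001, 0.999, 0.034, -0.001]
force: [-0.6, 0.3, 0.1]
gripper_width: 0.0513
```

```bash
python3 - <<'E'
from plant import bot
from h import *
o=bot.get_obs();print(o["eef_pos"],o["tcp_rot"],o["force"],o["gripper_width"],o["joint_positions"])
c=bot.camera("wrist");pickle.dump(c,open("w6.pkl","wb"))
cv2.imwrite("pics/w6.png",c["color"][:,:,::-1])
E
```

```text
[ 0.50389017 -0.15670277  0.09238737] [-5.87898337e-04  9.99423341e-01  3.39209204e-02 -1.41823874e-03] [-0.62778564  0.30113456  0.12678241] 0.0513395024274723 [-3.04456292e-01  3.85542863e-01  1.95275874e+00  2.32088306e-04
  8.06357015e-01  1.19832420e+00]
```

View pics/w6.png

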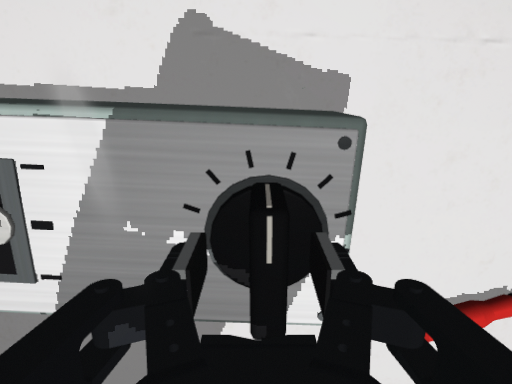

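The bar, at about x 268, is roughly 5 mm to the -y side of the finger middle. That agrees with the measured axis at y = -0.162. I'll shift and grip.

>>> play_rows(steps=[[[0,-0.11,0.02],[0,0,0],0.4],[[0,0,0],[0,0,0],0.7],[[0,0,0],[0,0,0],1],[[0,0,0],[0,0,0],1],[[0,0,0],[0,0,0],1]], force=40)

```text
time: 6.5
eef_pos: [0.505, -0.1615, 0.096]
tcp_rot: [-0.002, 0.999, 0.033, 0.001]
force: [-0.9, 15.0, 10.6]
gripper_width: 0.0153
```

>>> play_rows(steps=[[[0,0,0],[0,0,0],1],[[0,0,0],[0,0,0],1]])

```text
time: 6.7
eef_pos: [0.505, -0.1615, 0.096]
tcp_rot: [-0.002, 0.999, 0.033, 0.001]
force: [0.3, 14.8, 11.5]
gripper_width: 0.0153
```

>>> play_rows(steps=[[[0,0.02,0.04],[0,0,0],1],[[0,0,0],[0,0,0],1]])

```text
time: 6.9
eef_pos: [0.5049, -0.1613, 0.0962]
tcp_rot: [-0.001, 0.999, 0.033, 0.0]
force: [6.6, 5.6, -13.2]
gripper_width: 0.0153
```

Fine. Now I'll rotate anticlockwise, 57° in small steps.

>>> play_rows(steps=[[[0,0.01,-0.02],[0,0,0.7],1],[[0,0,0],[0,0,0.8],1],[[0,0,0],[0,0,0.8],1],[[0,0,0],[0,0,0.8],1],[[0,0,0],[0,0,0.8],1]])

```text
time: 7.4
eef_pos: [0.505, -0.161, 0.0961]
tcp_rot: [-0.001, 0.979, 0.203, 0.001]
force: [2.4, 8.6, -0.6]
gripper_width: 0.0152
```

>>> play_rows(steps=[[[0,0,0],[0,0,0.8],1],[[0,0,0],[0,0,0.8],1],[[0,0,0],[0,0,0.8],1],[[0,0,0],[0,0,0.8],1],[[0,0,0],[0,0,0.8],1]])

```text
time: 7.9
eef_pos: [0.5048, -0.1607, 0.0961]
tcp_rot: [-0.001, 0.929, 0.37, 0.001]
force: [2.1, 8.8, 0.5]
gripper_width: 0.0151
```

>>> play_rows(steps=[[[0,0,0],[0,0,0.8],1],[[0,0,0],[0,0,0.9],1],[[0,0,0],[0,0,0.9],1],[[0,0,0],[0,0,0.95],1],[[0,0,0],[0,0,0],1]])

```text
time: 8.4
eef_pos: [0.5047, -0.1606, 0.0961]
tcp_rot: [-0.001, 0.861, 0.509, 0.001]
force: [1.4, 8.9, 0.8]
gripper_width: 0.0153
```

```bash
python3 - <<'E'
from plant import bot
from h import *
o=bot.get_obs();q=o["tcp_rot"];print(o["eef_pos"],np.degrees(2*np.arctan2(q[2],q[1])),o["force"],o["ft_torque"],o["gripper_width"])
E
```

```text
[ 0.50467417 -0.16062029  0.09612148] 61.18417798632217 [1.37664832 8.91879161 0.82072363] [ 1.59555642 -0.30747046  0.1293514 ] 0.015280595745238334
```

>>> play_rows(steps=[[[0,0,0],[0,0,0],1],[[0,0,0],[0,0,0],0.6],[[0,0,0],[0,0,0],0.3],[[0,0,0],[0,0,0],0.2],[[0,0,0.3],[0,0,0],0.1]])

```text
time: 8.9
eef_pos: [0.5034, -0.1618, 0.1096]
tcp_rot: [-0.001, 0.861, 0.508, -0.001]
force: [-0.2, 1.1, 0.3]
gripper_width: 0.0726
```

>>> play_rows(steps=[[[0,0,0.8],[0,0,0],0],[[-0.2,0,0.9],[0,0,-1],0],[[-0.6,0,0.6],[0,0,-1],0],[[-0.6,0,0.3],[0,0,-1],0],[[0,0,0],[0,0,0],0]])

```text
time: 9.4
eef_pos: [0.4328, -0.1623, 0.243]
tcp_rot: [0.001, 0.921, 0.39, 0.001]
force: [0.0, 0.5, -0.3]
gripper_width: 0.0852
```

```bash
python3 - <<'E'
from plant import bot
from h import *
o=bot.get_obs();print(o["time"],o["eef_pos"],o["force"])
c=bot.camera("wrist");pickle.dump(c,open("w7.pkl","wb"))
cv2.imwrite("pics/w7.png",c["color"][:,:,::-1])
a=bot.camera("scene");crop(a,200,130,130,130,4,"pics/a7.png")
a=bot.camera("top");crop(a,205,182,106,66,7,"pics/t7.png")
E
```

```text
9.4 [ 0.43283584 -0.16233494  0.24301749] [ 0.048086    0.51533194 -0.31752917]
```

View pics/w7.png

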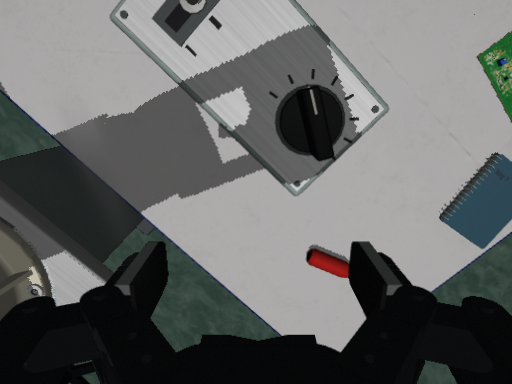

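View pics/a7.png

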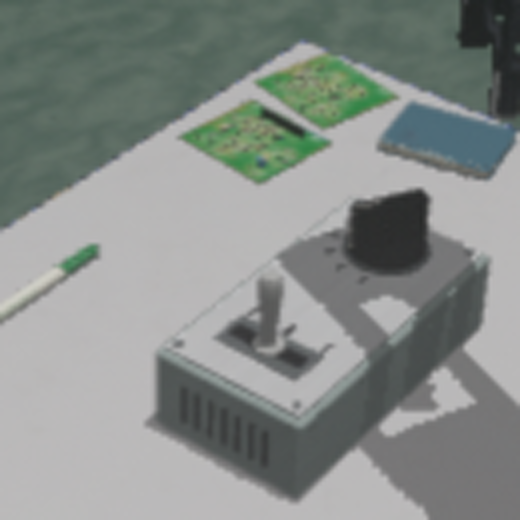

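```bash
python3 - <<'E'
from h import *
c=pickle.load(open("w7.pkl","rb"))
crop(c,260,60,110,110,6,"pics/b7.png")
ax=np.array([.5035,-.1625])
for q in np.radians([33,48,60.8,75]):
    m=np.array([[np.cos(q),-np.sin(q)],[np.sin(q),np.cos(q)]])
    print(((proj(c,[[*(ax+m@[e,0]),.124] for e in(.029,.009,-.031)])-[260,60]+.5)*6).round().tolist())
E
```

```text
[[415.0, 179.0], [374.0, 328.0], [297.0, 608.0]]
[[360.0, 173.0], [357.0, 326.0], [353.0, 613.0]]
[[312.0, 181.0], [343.0, 328.0], [401.0, 606.0]]
[[261.0, 201.0], [327.0, 334.0], [452.0, 586.0]]
```

View pics/b7.png

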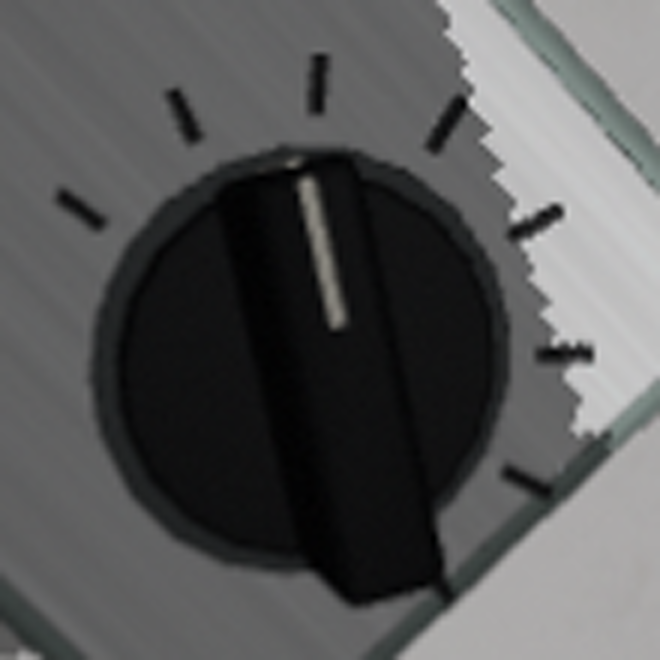

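The white line runs (308,180)→(340,325) in this crop. The prediction for 60.8° is (312,181)→(343,328), so the selector has turned about 57° from its start. The robot is clear, so I'll hand in.

```bash
python3 -c "
from plant import bot
o=bot.get_obs();print(o['time'],o['force'],o['gripper_width']);print(bot.sign_off())"
```

```text
9.55 [0.56973383 0.52147223 0.24683468] 0.0854213741522118
the job is handed in; nothing more can be done
None
```

The toggle is back at off, the selector is two clicks anticlockwise of where it stood, and the job was handed in at 9.55 s. `sign_off()` gives no verdict, so these are my own checks.

- **Toggle:** I pinched the lever across its swing axis and drew it from forward to upright. The side force changed sign there, as it should at the centre detent. After release it stands upright in the scene picture, close to the predicted position. It did not go towards reverse.
- **Selector:** I gripped the bar, turned it about 57° anticlockwise and let go. The last wrist picture puts the bar at about 61°. It started at about 3.5–4°, so it turned about 1.0 rad, which is two clicks.
- **Rest of the bench:** The arm ended clear of everything, with the gripper open and only about 0.6 N on the tool, which is noise level. I commanded no move near the turntable or the loose items. I did not measure their positions afterwards.

**One disagreement:** the bar's starting angle fell between two of the printed dial marks. I therefore set the turn by angle from the measured start and did not use the marks.

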